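# Fit the top cover on the spice mill

## Task

Pick up the loose metal cover by its block-shaped grip and fit it on the spice mill: lower it over the centre shaft, turn it gently until the pin on the mill finds the pin hole in the cover, and then press it down with measured, moderate force until it is fully home, flat on the mill's rim. Let go of it, and leave the jar, the shaker and the bowls where they stand.

Things in the scene. Friction and masses are not known exactly. Their poses are not given: they have to be found in the camera images.
- cover_grip (a point): Centre of the loose cover's block grip, on the cover's axis, 34 mm above its underside; axes are the cover's (z up). Cover: plain grey metal disc, 130 mm across, 12 mm thick, about 0.28 kg, lying flat, underside down. The grip stands on its middle: 44 mm along x, 30 mm along y, flat sides, from 12 to 56 mm above the underside; grasp across the 30 mm.
- cover_hole (a point): Lower mouth of the cover's pin hole: 10 mm diameter, right through the disc, 45 mm from the cover's axis exactly along its +x; a small raised rib at the disc's edge marks that side. The centre bore, in the underside below the grip, is 19 mm in diameter and 46 mm deep (closed at the top).
- mill: Spice mill, fixed: round grey housing, 170 mm across at the foot, outlet nose at its -x side. Origin on its axis at worktop level, z up. Its flat steel rim, 60 to 70 mm from the axis, is 61 mm above the worktop. Home: the cover's underside flat on the rim, grip centre 95 mm above the worktop. More than 30 N between cover and mill damages it.
- shaft_tip (a point): Top end of the mill's centre shaft, 100 mm above the worktop; shaft 16 mm in diameter, tapering to 9 mm over its last 10 mm.
- pin_middle (a point): Not the pin itself but the middle of its range, 45 mm from the axis along the mill's +x, at the height of the pin's end, 78 mm. The upright pin, 7 mm in diameter, with a small chamfer at its end, is on a stiff metal ring and stays where it was left: up to 0.6 rad either side of here on the 45 mm circle. Angle not measured: see it or feel for it. Cover resting on the pin: grip centre at 112 mm.
- collar_top (a point): Top of the black collar round the shaft, 52 mm across, as found, 66 mm above the worktop (this point does not follow it). It meets the cover 5 mm before home, slides down stiffly under about 6 N, and stays down.
- spice_a: A spice jar with a dark cap, 41 mm across, 105 mm tall; origin at the centre of its underside. A bystander.
- salt_shaker: A glass salt shaker with a grey cap, 44 mm across, 90 mm tall; origin at the centre of its underside. A bystander.
- bowl_nest: A stack of white bowls turned upside down, 115 x 118 mm, 83 mm tall; origin at the centre of its underside. A bystander.
There are look-alikes about, which are no part of the job. Of the things that look like the mill, the larger one is meant.

How it is judged:
By the outcome, as a careful person would: the job done as asked, in the order asked, and still so for the second after the job is handed in, with the robot touching nothing.
It also fails if it takes over 72 s, if anything falls off the work surface, if the arm or the gripper's body presses on something with over 40 N, if the wrist force passes 120 N, or if a joint passes its speed limit or range.

## Robot

A 6-joint arm with a two-finger parallel gripper is mounted at the origin on a cart in front of the work surface, level with it; the furniture and walls round the work are solid. World frame = base frame: x ahead of the robot, y to its left, z up, the work surface at z = 0. Lengths are in m, angles in rad, forces in N, time in s.
With the tool pointing down it reaches from about 0.275 to 0.825 m from the base axis. Payload 5.2 kg.
Tool frame: the origin (TCP) lies at the centre of the arm's flange, where the gripper is bolted on; the fingertips stand 186 mm ahead of it and the grasp point (between the pads) lies 167 mm ahead of it; z points along the fingers, y is the direction in which the jaws open and shut (so a half turn about z gives the same grasp; the last joint's range is limited). The gripper opens to 93 mm and grips with 3 to 60 N. Pads are 15 mm wide; open, the fingers measure 128 mm over their backs; the gripper's body (75 mm by 188 mm) begins 65 mm behind the grasp point.
Start: joints at [-1.352, 0.259, 1.535, -0, 1.348, -0.203], TCP at [0.225, -0.502, 0.405] pointing down, gripper open.
Joint ranges: [-3.14, 3.14], [-0.91, 2.08], [0.19, 2.58], [-1.22, 4.36], [0.22, 2.71], [-3.12, 3.12]. Speed limits (rad/s): [2.57, 2.57, 3.14, 3.14, 3.14, 3.14].

## Interface

Orientations are given as [roll, pitch, yaw] about the fixed x, y, z axes, in that order (R = Rz(yaw) Ry(pitch) Rx(roll)).
In Python, from rig import robot gives the robot as it stands.
- The arm moves only by the tool arm_command, never from a script. Its argument "targets" is a list of rows, each a list of 3 entries, a list of its own where there are three numbers: the shift along the world's x, y, z in cm, then the turn, a rotation vector about the world's x, y, z in degrees, then the closure in counts, from 0 (fully open) to 255 (shut). In form: [[[dx, dy, dz], [wx, wy, wz], grip], ...]. A call has 1 to 5 rows; each row shifts and turns the pose as measured when the row begins; what a row does not reach is not made up. A row lasts 1/12 s, in which the tool goes at most 41.7 mm and 7.16 degrees, less where a joint would pass 70% of its speed; a pose out of reach is approached as far as the arm can. A call with a gripper value outside its range is refused whole. The fingers move at their own pace and stop on an object; "newtons" is the grip in N (left out, the last holds). Time passes only in rows, so rows that do not move let the fingers close. It gives the time, the measured TCP pose, the force and the opening at its end, in the units of the state.
- robot.read_state(): the state, without advancing time (a new reading comes with each control period).
- robot.get_image(name): name is "side" or "top" or "wrist"; returns a dict with "frame" (480x640x3 uint8, red, green, blue), "mtx" (3x3 intrinsics, pixels), "eye" and "orientation" of the camera in the world. Camera axes: x right, y down, z forward; pixel columns grow to the right and rows downward; lengths in m; the calibration is good to about 2 mm. The wrist camera is an equidistant fisheye: a pixel r from the principal point sees the ray r / f radians off the axis. A picture is of the moment at which its call begins. There is no depth.
- robot.close_job(): hands the job in, once; it reports no verdict.
Trained networks look in a picture, given as the dict that the camera call returned (one of the last four; its "shot" number tells which), for a name from the list of things; names that differ only in an ending like _2 or _b are one class to them, and where a whole thing is asked for, a point or a joint stands for the part that bears it (a point fixed in the world has none). Each returns a list of dicts, best first, with "confidence" (0 to 1); they miss things now and then, are a little off and sometimes report something else, mostly with a low value. They report only what shows in the picture. A call takes as long as a camera call. They do not tell look-alikes from the thing itself.
- robot.regions_of(query, picture): "pixels" (480x640 bool, what is visible of it) and "uv" ([column, row] in pixels, amid what is visible of it).
- robot.place_of(query, picture): "uv" ([column, row] in pixels: a listed point, or the origin of a listed thing).
The state is a dict: "t": time; "joint_positions": joint angles; "joint_velocities": joint speeds; "tau": joint torques, N m; "ee_pos": TCP position; "orientation": TCP orientation; "contact_force": force on the tool from outside, world axes, zero at the start; "moment": the same for the moment, N m; "width": finger opening in m.
Only numpy, scipy, OpenCV 4.12 (cv2) and the standard library are available. Lean on these libraries where they do the work, as an engineer would, in place of code of your own. Each camera call takes 0.05 s, during which the arm holds its last target. There are 200 camera calls.

## Working session

There is one attempt and no reset: what is moved stays moved. The work goes in short steps, Python scripts to look and compute and a tool call to move; the robot and the scene stay as the last step left them, time stands still between calls to the robot, and variables do not carry over. Pictures are saved under pics/ and viewed, about 8 in all and at most 12, crops included, and the job is handed in when it is done.

Besides the shell and the picture viewer there is one more tool, called after ">>>" as a command line: name --argument value ..., lists and objects as JSON in quotes. arm_command: Moves the arm, as the interface text tells. Its arguments: {"type":"object","properties":{"targets":{"type":"array","items":{"type":"array"}},"newtons":{"type":"number"}},"required":["targets"]}

```bash
mkdir -p pics
cat > h.py <<'E'
import numpy as np, cv2
from rig import robot
from scipy.spatial.transform import Rotation as R
def rot(o):
    o=np.array(o,float)
    if o.shape==(3,3): return o
    if o.size==4: return R.from_quat(o).as_matrix()
    return R.from_euler('xyz',o).as_matrix()
def ray(p,uv,fish=False):
    K=np.array(p['mtx']); x=(uv[0]-K[0,2])/K[0,0]; y=(uv[1]-K[1,2])/K[1,1]
    if fish:
        r=np.hypot(x,y)+1e-12; d=np.array([x/r*np.sin(r),y/r*np.sin(r),np.cos(r)])
    else: d=np.array([x,y,1.])
    return np.array(p['eye'],float), rot(p['orientation'])@d
def atz(p,uv,z,fish=False):
    e,d=ray(p,uv,fish); return e+d*(z-e[2])/d[2]
def proj(p,X,fish=False):
    K=np.array(p['mtx']); c=rot(p['orientation']).T@(np.array(X)-np.array(p['eye']))
    if fish:
        th=np.arctan2(np.hypot(c[0],c[1]),c[2]); n=np.hypot(c[0],c[1])+1e-12; q=c[:2]/n*th
    else: q=c[:2]/c[2]
    return np.array([K[0,0]*q[0]+K[0,2],K[1,1]*q[1]+K[1,2]])
def save(p,f): cv2.imwrite('pics/'+f,p['frame'][:,:,::-1])
E
python3 - <<'E'
from h import *
Z=dict(cover_grip=.034,cover_hole=0,mill=0,shaft_tip=.1,pin_middle=.078,collar_top=.066,spice_a=0,salt_shaker=0,bowl_nest=0)
for n in ['top','side']:
    p=robot.get_image(n); save(p,n+'0.png'); print(n,p['eye'],p['orientation'])
    for q,z in Z.items():
        for d in robot.place_of(q,p): print(q,np.round(d['uv']),round(d['confidence'],2),np.round(atz(p,d['uv'],z),3))
s=robot.read_state();print(s['t'],s['orientation'],s['contact_force'])
E
```

```text
top [0.46993466 0.21683554 1.1820335 ] [-3.04495892  0.01308464 -1.57474777]
cover_grip [442. 269.] 0.74 [ 0.501 -0.069  0.034]
cover_grip [302. 243.] 0.46 [0.565 0.259 0.034]
cover_hole [444. 247.] 0.97 [ 0.555 -0.085  0.   ]
mill [297. 266.] 0.72 [0.51  0.274 0.   ]
mill [152. 302.] 0.61 [0.425 0.625 0.   ]
shaft_tip [148. 301.] 0.97 [0.431 0.6   0.1  ]
shaft_tip [299. 261.] 0.76 [0.518 0.264 0.1  ]
pin_middle [155. 289.] 0.79 [0.458 0.593 0.078]
pin_middle [300. 247.] 0.72 [0.551 0.263 0.078]
collar_top [294. 262.] 0.73 [0.517 0.277 0.066]
collar_top [146. 302.] 0.57 [0.428 0.617 0.066]
collar_top [388. 178.] 0.28 [0.713 0.057 0.066]
spice_a [387. 177.] 0.57 [0.73 0.05 0.  ]
salt_shaker [347. 174.] 0.57 [0.737 0.15  0.   ]
bowl_nest [219. 247.] 0.74 [0.559 0.466 0.   ]
side [0.32944016 1.30988262 0.52659397] [-1.96054619  0.00865208 -2.89375946]
cover_grip [367. 222.] 0.69 [ 0.514 -0.055  0.034]
cover_hole [352. 232.] 0.85 [ 0.561 -0.048  0.   ]
mill [350. 276.] 0.93 [0.508 0.268 0.   ]
mill [358. 362.] 0.56 [0.43  0.619 0.   ]
shaft_tip [357. 330.] 0.66 [0.427 0.665 0.1  ]
pin_middle [346. 332.] 0.97 [0.45  0.643 0.078]
pin_middle [332. 245.] 0.77 [0.558 0.258 0.078]
pin_middle [350. 257.] 0.6 [0.501 0.321 0.078]
collar_top [348. 255.] 0.61 [0.512 0.287 0.066]
collar_top [357. 340.] 0.61 [0.43  0.645 0.066]
spice_a [295. 234.] 0.72 [0.735 0.01  0.   ]
salt_shaker [281. 251.] 0.71 [0.734 0.157 0.   ]
bowl_nest [307. 309.] 0.87 [0.572 0.457 0.   ]
1.0 [3.14157560e+00 2.29841459e-05 4.21775471e-01] [ 0.06198294  0.37485877 -0.41224614]
```

View pics/top0.png

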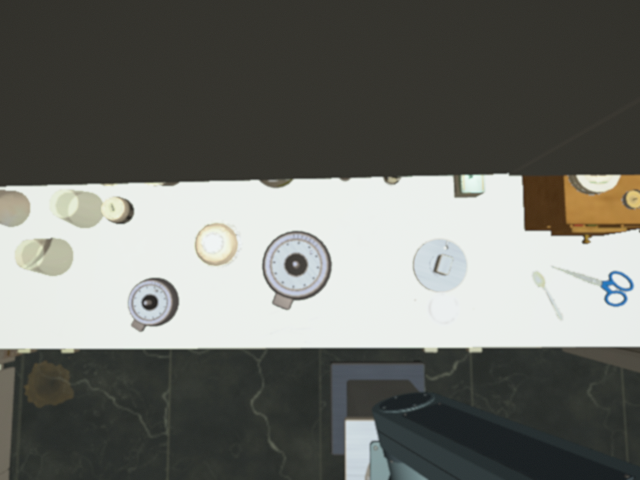

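View pics/side0.png

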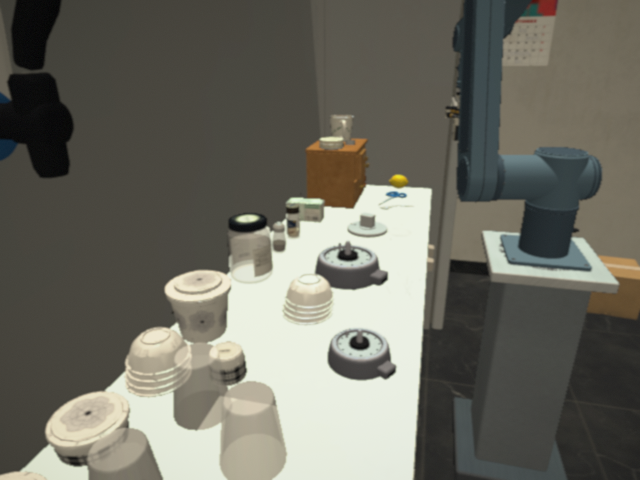

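Look-alikes: the mill could be top (297,266), which is larger, or (152,302), which is smaller. I choose (297,266). The cover is the grey disc with the block at (440,266); the white flat disc at (443,307) is not the cover. I'll check both in one close crop.

Run:
```python
from h import *
p=robot.get_image('top'); f=p['frame'][:,:,::-1]
a=cv2.resize(f[215:325,390:500],(400,400),interpolation=cv2.INTER_CUBIC)
b=cv2.resize(f[215:325,245:355],(400,400),interpolation=cv2.INTER_CUBIC)
cv2.imwrite('pics/crop1.png',np.hstack([a,b]))
for q,z in [('cover_grip',.006),('mill',.03)]:
    for d in robot.regions_of(q,p):
        m=d['pixels'].astype(np.uint8); c,_=cv2.findContours(m,0,1); c=max(c,key=cv2.contourArea)
        print(q,d['confidence'],d['uv'],m.sum(),cv2.minEnclosingCircle(c),atz(p,cv2.minEnclosingCircle(c)[0],z))
```

```text
cover_grip 0.58 [440.2, 264.9] 2269 ((439.9476623535156, 265.1308288574219), 27.43189239501953) [ 0.51148723 -0.07231765  0.006     ]
mill 0.57 [294.1, 265.3] 3954 ((294.8373107910156, 269.86456298828125), 39.98992156982422) [0.50093401 0.27733027 0.03      ]
```

View pics/crop1.png

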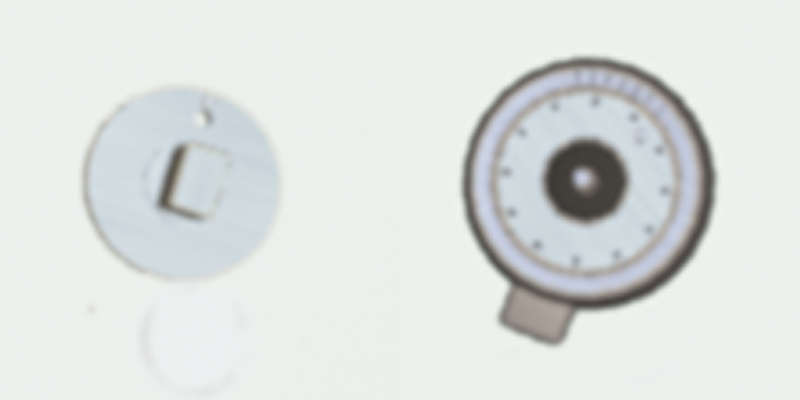

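The crop agrees: the cover's hole is at about (446,247), and the larger mill has its nose lower left, with a faint pin at about (311,252). Next I move above the cover with the tool turned half round, because that keeps joint 6 mid-range at the mill.

Run:
```python
from h import *
p=robot.get_image('top')
c=atz(p,(439.9,265.1),.006);h=atz(p,(446.4,247.2),.012);d=h-c;print('cover',c,h,np.hypot(*d[:2]),np.arctan2(d[1],d[0]))
k=atz(p,(245+188/3.636,264.5),.066);pin=atz(p,(311,252.1),.078);n=atz(p,(245+138/3.636,215+320/3.636),.02)
for X in(pin,n):
    d=X-k;print(k,X,np.hypot(*d[:2]),np.arctan2(d[1],d[0]))
```

```text
cover [ 0.51156215 -0.072205    0.006     ] [ 0.55441152 -0.08760869  0.012     ] 0.04553396507684752 -0.34509937704923266
[0.51227367 0.27113473 0.066     ] [0.53994899 0.23788928 0.078     ] 0.04325717175709194 -0.8765769423744019
[0.51227367 0.27113473 0.066     ] [0.42260002 0.30616722 0.02      ] 0.0962737747868169 2.7691582659094505
```

>>> arm_command --targets '[[[1.4, 2.15, 0], [0, 0, 7], 0], [[1.4, 2.15, 0], [0, 0, 7], 0], [[1.4, 2.15, 0], [0, 0, 7], 0], [[1.4, 2.15, 0], [0, 0, 7], 0], [[1.4, 2.15, 0], [0, 0, 7], 0]]'

```text
t: 1.62
ee_pos: [0.2943, -0.395, 0.404]
orientation: [3.14, 0.002, 1.043]
contact_force: [0.9, -0.3, -0.3]
width: 0.093
```

>>> arm_command --targets '[[[1.4, 2.15, 0], [0, 0, 7], 0], [[1.4, 2.15, 0], [0, 0, 7], 0], [[1.4, 2.15, 0], [0, 0, 7], 0], [[1.4, 2.15, 0], [0, 0, 7], 0], [[1.4, 2.15, 0], [0, 0, 7], 0]]'

```text
t: 2.03
ee_pos: [0.3666, -0.2818, 0.4045]
orientation: [3.139, 0.003, 1.669]
contact_force: [0.5, -0.4, -1.0]
width: 0.0931
```

>>> arm_command --targets '[[[1.4, 2.15, 0], [0, 0, 7], 0], [[1.4, 2.15, 0], [0, 0, 7], 0], [[1.4, 2.15, 0], [0, 0, 7], 0], [[1.4, 2.15, 0], [0, 0, 7], 0], [[1.4, 2.15, 0], [0, 0, 7], 0]]'

```text
t: 2.45
ee_pos: [0.4391, -0.1681, 0.4055]
orientation: [3.138, 0.005, 2.294]
contact_force: [0.5, -0.0, 0.7]
width: 0.0932
```

>>> arm_command --targets '[[[1.45, 1.92, -1.5], [0, 0, 5.8], 0], [[1.45, 1.92, -1.5], [0, 0, 5.8], 0], [[1.45, 1.92, -1.5], [0, 0, 5.8], 0], [[1.45, 1.92, -1.5], [0, 0, 5.8], 0], [[1.45, 1.92, -1.5], [0, 0, 5.8], 0]]'

```text
t: 2.87
ee_pos: [0.5156, -0.0663, 0.3328]
orientation: [3.137, 0.017, 2.829]
contact_force: [0.4, -0.3, -0.1]
width: 0.0931
```

>>> arm_command --targets '[[[0, 0, 0], [0, 0, 0], 0], [[0, 0, 0], [0, 0, 0], 0]]'

```text
t: 3.03
ee_pos: [0.5165, -0.0625, 0.3295]
orientation: [3.135, 0.012, 2.837]
contact_force: [-0.6, -0.6, -0.1]
width: 0.0927
```

Run:
```python
from h import *
p=robot.get_image('wrist'); save(p,'w1.png'); s=robot.read_state(); print(s['ee_pos'],s['orientation'],p['eye'],s['contact_force'])
g=[atz(p,d['uv'],.034,1) for d in robot.place_of('cover_grip',p)[:1]];h=[atz(p,d['uv'],0,1) for d in robot.place_of('cover_hole',p)[:1]]
print(g,h)
for d in robot.regions_of('cover_grip',p)[:1]:
    m=d['pixels'].astype(np.uint8);c,_=cv2.findContours(m,0,1);c=max(c,key=cv2.contourArea)[:,0]
    P=np.array([atz(p,u,.010,1)[:2] for u in c]);print(d['confidence'],cv2.minEnclosingCircle(P.astype(np.float32)))
    if h: e=h[0][:2]-cv2.minEnclosingCircle(P.astype(np.float32))[0];print(np.hypot(*e),np.arctan2(e[1],e[0]))
```

```text
[ 0.5162857  -0.06270748  0.32947704] [3.13497836 0.011506   2.83651416] [ 0.43933494 -0.03883501  0.30845127] [-0.56953235  0.26033511 -0.35202444]
[array([ 0.51210397, -0.07267466,  0.034     ])] [array([ 0.55424321, -0.08816377,  0.        ])]
0.97 ((0.5130084156990051, -0.07288564741611481), 0.0665162205696106)
0.043974189019031155 -0.35483320584337785
```

View pics/w1.png

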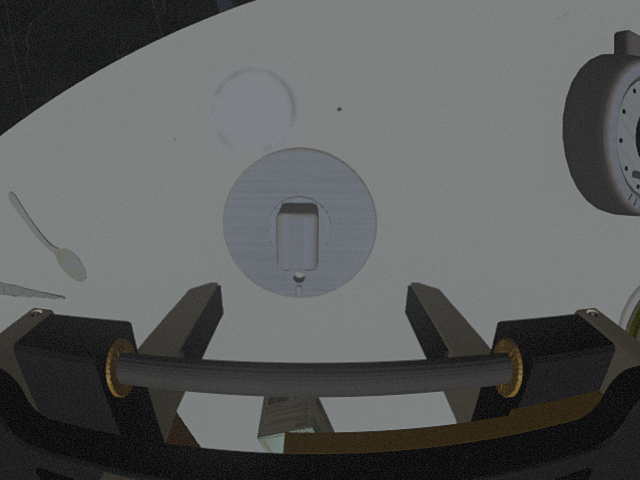

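Wrist view: the grey cover is centred at about (299,222), its hole at (299,277) on the side toward the fingers, and the white disc lies apart from it. It agrees with the top view to 1 mm.

```bash
cat >> h.py <<'E'
def delta(x,y,z,psi):
    s=robot.read_state(); D=R.from_euler('xyz',[np.pi,0,psi])*R.from_matrix(rot(s['orientation'])).inv()
    print('d cm',np.round((np.array([x,y,z])-s['ee_pos'])*100,2),'rot deg',np.round(np.degrees(D.as_rotvec()),2),'t',s['t'],'F',np.round(s['contact_force'],1),'M',np.round(s['moment'],2),'pos',np.round(s['ee_pos'],4),'rpy',np.round(s['orientation'],4),'w',s['width'],'q6',s['joint_positions'][5])
E
python3 -c "
from h import *
delta(.512,-.0727,.203,2.79)"
```

```text
d cm [ -0.41  -0.86 -12.77] rot deg [-0.07  0.88 -2.53] t 3.2333 F [ 0.3  0.  -0. ] M [ 0.1  -0.18  0.03] pos [ 0.5161 -0.0641  0.3307] rpy [3.1355 0.0141 2.8341] w 0.0929699209145799 q6 -1.6069278217655911
```

>>> arm_command --targets '[[[-0.2, -0.45, -2], [0, 0.4, -1.2], 0], [[-0.2, -0.45, -2], [0, 0.4, -1.2], 0], [[0, 0, -2], [0, 0, 0], 0], [[0, 0, -2], [0, 0, 0], 0], [[0, 0, 0], [0, 0, 0], 0]]'

```text
t: 3.65
ee_pos: [0.5118, -0.079, 0.255]
orientation: [3.141, 0.015, 2.779]
contact_force: [-0.4, 0.9, -0.3]
width: 0.0929
```

```bash
python3 -c "
from h import *
delta(.512,-.0727,.203,2.79)"
```

```text
d cm [ 0.02  0.63 -5.2 ] rot deg [0.29 0.81 0.65] t 3.65 F [-0.4  0.9 -0.3] M [ 0.03 -0.11 -0.03] pos [ 0.5118 -0.079   0.255 ] rpy [3.1414 0.015  2.7786] w 0.0929164902566137 q6 -1.5767837078378104
```

>>> arm_command --targets '[[[0, 0.6, 0], [0.3, 0.8, 0.6], 0], [[0, 0, 0], [0, 0, 0], 0], [[0, 0, 0], [0, 0, 0], 0]]'

```text
t: 3.9
ee_pos: [0.512, -0.0747, 0.2578]
orientation: [-3.142, 0.001, 2.786]
contact_force: [0.4, 0.3, 0.2]
width: 0.0926
```

```bash
python3 -c "
from h import *
delta(.512,-.0727,.203,2.79)
p=robot.get_image('wrist')
delta(.512,-.0727,.203,2.79)
p=robot.get_image('wrist')
delta(.512,-.0727,.203,2.79)
print(atz(p,robot.place_of('cover_grip',p)[0]['uv'],.034,1))"
```

```text
d cm [ 0.    0.2  -5.48] rot deg [0.03 0.06 0.26] t 3.9 F [0.4 0.3 0.2] M [ 0.02 -0.11 -0.04] pos [ 0.512  -0.0747  0.2578] rpy [-3.1415e+00  1.2000e-03  2.7855e+00] w 0.09257072655844911 q6 -1.575390050841728
d cm [-0.01  0.19 -5.5 ] rot deg [0.03 0.09 0.25] t 3.95 F [-0.3  0.6 -0.5] M [ 0.06 -0.16  0.  ] pos [ 0.5121 -0.0746  0.258 ] rpy [3.1416e+00 1.8000e-03 2.7857e+00] w 0.0931466028267291 q6 -1.5754272249397256
d cm [-0.    0.19 -5.48] rot deg [0.04 0.1  0.24] t 4.0 F [-0.7  0.   0.7] M [ 0.03 -0.17  0.04] pos [ 0.512  -0.0746  0.2578] rpy [3.1416e+00 1.9000e-03 2.7857e+00] w 0.09306722205432492 q6 -1.5754397672003966
[ 0.51327329 -0.07249573  0.034     ]
```

>>> arm_command --targets '[[[0, 0.2, -1.5], [0, 0, 0.2], 0], [[0, 0, -1.5], [0, 0, 0], 0], [[0, 0, -1.2], [0, 0, 0], 0], [[0, 0, 0], [0, 0, 0], 0], [[0, 0, 0], [0, 0, 0], 0]]'

```text
t: 4.47
ee_pos: [0.5137, -0.0725, 0.2186]
orientation: [-3.142, 0.011, 2.79]
contact_force: [-0.3, -0.8, 0.1]
width: 0.093
```

```bash
python3 -c "
from h import *
delta(.512,-.0727,.203,2.79)"
```

```text
d cm [-0.17 -0.02 -1.56] rot deg [ 0.21  0.57 -0.03] t 4.4667 F [-0.3 -0.8  0.1] M [ 0.   -0.18  0.01] pos [ 0.5137 -0.0725  0.2186] rpy [-3.1415  0.0107  2.7905] w 0.0930196388011986 q6 -1.5751383946524316
```

>>> arm_command --targets '[[[-0.1, 0, -0.8], [0.2, 0.5, 0], 0], [[0, 0, -0.7], [0, 0.1, 0], 0], [[0, 0, 0], [0, 0, 0], 0], [[0, 0, 0], [0, 0, 0], 0]]'

```text
t: 4.8
ee_pos: [0.5135, -0.0727, 0.2046]
orientation: [-3.141, 0.002, 2.791]
contact_force: [0.2, -0.3, -0.0]
width: 0.0929
```

```bash
python3 -c "
from h import *
delta(.512,-.0727,.203,2.79)"
```

```text
d cm [-0.15  0.   -0.16] rot deg [ 0.07  0.12 -0.04] t 4.8 F [ 0.2 -0.3 -0. ] M [ 0.06 -0.19  0.01] pos [ 0.5135 -0.0727  0.2046] rpy [-3.1411e+00  2.3000e-03  2.7908e+00] w 0.09289020502740349 q6 -1.5753687657717848
```

>>> arm_command --targets '[[[0, 0, 0], [0, 0, 0], 255], [[0, 0, 0], [0, 0, 0], 255], [[0, 0, 0], [0, 0, 0], 255], [[0, 0, 0], [0, 0, 0], 255], [[0, 0, 0], [0, 0, 0], 255]]' --newtons 40

```text
t: 5.22
ee_pos: [0.5139, -0.0729, 0.2055]
orientation: [-3.141, 0.004, 2.791]
contact_force: [-0.2, -0.2, 0.2]
width: 0.0643
```

>>> arm_command --targets '[[[0, 0, 0], [0, 0, 0], 255], [[0, 0, 0], [0, 0, 0], 255], [[0, 0, 0], [0, 0, 0], 255], [[0, 0, 0], [0, 0, 0], 255]]'

```text
t: 5.55
ee_pos: [0.514, -0.0729, 0.2058]
orientation: [-3.141, 0.005, 2.791]
contact_force: [-0.3, -0.2, -1.1]
width: 0.0377
```

```bash
python3 -c "
from h import *
delta(.512,-.0727,.203,2.79)"
```

```text
d cm [-0.2   0.02 -0.28] rot deg [ 0.12  0.24 -0.04] t 5.55 F [-0.3 -0.2 -1.1] M [ 0.01 -0.14  0.01] pos [ 0.514  -0.0729  0.2058] rpy [-3.1411  0.0046  2.7908] w 0.03773687147345426 q6 -1.5753506088158313
```

>>> arm_command --targets '[[[-0.1, 0, -0.1], [0.1, 0.2, 0], 255], [[0, 0, 0], [0, 0, 0], 255], [[0, 0, 0], [0, 0, 0], 255], [[0, 0, 0], [0, 0, 0], 255]]'

```text
t: 5.88
ee_pos: [0.5132, -0.0729, 0.2049]
orientation: [3.141, 0.001, 2.791]
contact_force: [0.2, -0.1, 1.2]
width: 0.0299
```

```bash
python3 -c "
from h import *
delta(.512,-.0727,.203,2.79)"
```

```text
d cm [-0.12  0.02 -0.19] rot deg [ 0.01  0.06 -0.04] t 5.8833 F [ 0.2 -0.1  1.2] M [ 0.06 -0.14  0.04] pos [ 0.5132 -0.0729  0.2049] rpy [3.1414e+00 1.0000e-03 2.7907e+00] w 0.02993632215084096 q6 -1.5766856902427262
```

Gripped (30 mm opening). Lift.

>>> arm_command --targets '[[[0, 0, 1.5], [0, 0, 0], 255], [[0, 0, 3], [0, 0, 0], 255], [[0, 0, 3.5], [0, 0, 0], 255], [[0, 0, 3.5], [0, 0, 0], 255], [[0, 0, 3.5], [0, 0, 0], 255]]'

```text
t: 6.3
ee_pos: [0.5076, -0.0712, 0.349]
orientation: [3.142, -0.026, 2.79]
contact_force: [0.3, -0.5, -3.2]
width: 0.0302
```

>>> arm_command --targets '[[[0, 1.5, 0], [0, 0, 0], 255], [[0, 3, 0], [0, 0, 0], 255], [[0, 3, 0], [0, 0, 0], 255], [[0, 3, 0], [0, 0, 0], 255], [[0, 3, 0], [0, 0, 0], 255]]'

```text
t: 6.72
ee_pos: [0.509, 0.0619, 0.3578]
orientation: [-3.139, -0.01, 2.78]
contact_force: [1.6, -0.5, -1.9]
width: 0.0297
```

```bash
python3 -c "
from h import *
delta(.512,.12,.36,2.79)
p=robot.get_image('wrist');save(p,'w2.png')
for q,z in [('mill',0),('shaft_tip',.1),('collar_top',.066),('pin_middle',.078),('cover_grip',.18),('cover_hole',.155)]:
  for d in robot.place_of(q,p)[:2]: print(q,d['uv'],round(d['confidence'],2),atz(p,d['uv'],z,1))
"
```

```text
d cm [0.3  5.81 0.22] rot deg [-0.08 -0.57  0.55] t 6.7167 F [ 1.6 -0.5 -1.9] M [ 0.04 -0.21  0.11] pos [0.509  0.0619 0.3578] rpy [-3.1395 -0.0099  2.7803] w 0.029727075980618838 q6 -1.3066628431441558
mill [515.4, 156.7] 0.74 [0.51315064 0.27424555 0.        ]
shaft_tip [573.0, 167.2] 0.89 [0.51207907 0.27050211 0.1       ]
collar_top [555.0, 161.9] 0.79 [0.51315581 0.27710282 0.066     ]
pin_middle [554.5, 222.2] 0.86 [0.55886243 0.25720667 0.078     ]
cover_grip [315.7, 315.7] 0.74 [0.51055792 0.06113548 0.18      ]
```

View pics/w2.png

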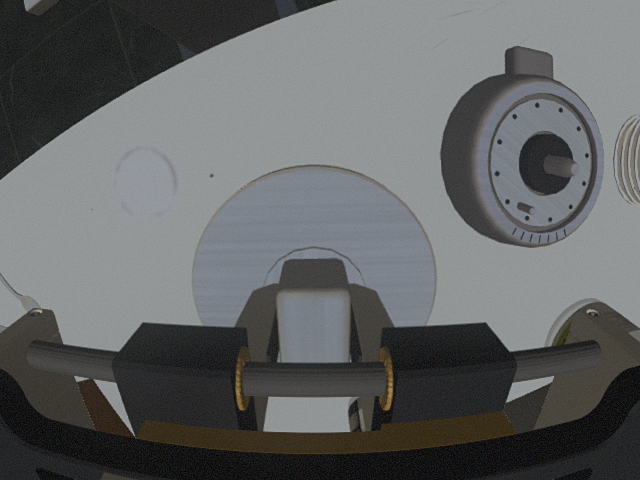

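Wrist view: shaft tip at about (575,168), pin from about (519,206) to its end at (533,211), well off the middle.

```bash
python3 -c "
from h import *
p=robot.get_image('wrist')
a=np.array([.512,.2708]);g=cv2.cvtColor(p['frame'],cv2.COLOR_RGB2GRAY)
print('shaft',atz(p,(574,168),.1,1))
for u in [(531,210.5),(534,211.5)]:
  e=atz(p,u,.078,1)[:2]-a; print(np.hypot(*e),np.arctan2(e[1],e[0]))
cv2.imwrite('pics/w3.png',cv2.resize(p['frame'][90:260,460:630,::-1],(600,600),interpolation=cv2.INTER_CUBIC))
"
```

```text
shaft [0.51316073 0.26925253 0.1       ]
0.047324575822376536 -0.9106053747968605
0.04638678577441216 -0.8438186738248409
```

View pics/w3.png

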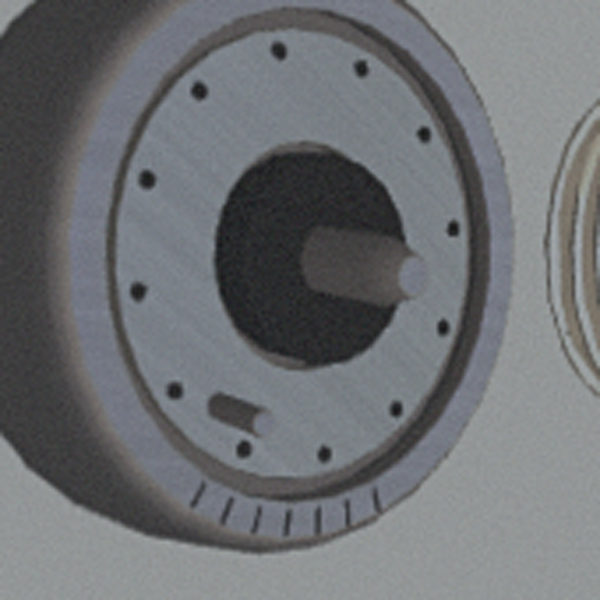

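Crop: the pin's end disc is at crop (263,423), so pixel (534.5,209.9). The shaft tip is at crop (412,277), so pixel (576.7,168.5).

```bash
python3 -c "
from h import *
p=robot.get_image('wrist')
a=atz(p,(576.7,168.5),.1,1)[:2];print(a)
for c in (a,np.array([.512,.2705])):
  e=atz(p,(534.5,209.9),.078,1)[:2]-c; print(np.hypot(*e),np.arctan2(e[1],e[0]))
delta(.512,.27,.36,-.85+np.pi)
"
```

```text
[0.51455305 0.27189922]
0.0444812873588111 -0.9084043842481544
0.04503987520145096 -0.8445583600110278
d cm [ 0.25 21.01  0.23] rot deg [ -0.22  -0.55 -27.97] t 7.1667 F [ 0.5  0.4 -2.9] M [-0.03 -0.19 -0.05] pos [0.5095 0.0599 0.3577] rpy [-3.1393 -0.0099  2.7798] w 0.02981126216274031 q6 -1.3099628667387384
```

>>> arm_command --targets '[[[0, 3, 0], [0, 0, -5], 255], [[0, 3, 0], [0, 0, -5], 255], [[0, 3, 0], [0, 0, -5], 255], [[0, 3, 0], [0, 0, -5], 255], [[0, 3, 0], [0, 0, -5], 255]]'

```text
t: 7.58
ee_pos: [0.5117, 0.2044, 0.3574]
orientation: [-3.136, -0.008, 2.309]
contact_force: [0.2, 0.7, -2.3]
width: 0.0296
```

>>> arm_command --targets '[[[0, 2.5, 0], [0, 0, -3], 255], [[0, 1, 0], [0, 0, 0], 255], [[0, 0, 0], [0, 0, 0], 255], [[0, 0, 0], [0, 0, 0], 255]]'

```text
t: 7.92
ee_pos: [0.5122, 0.2429, 0.3568]
orientation: [-3.136, -0.009, 2.253]
contact_force: [-0.1, -0.8, -2.3]
width: 0.0298
```

```bash
python3 -c "
from h import *
delta(.512,.27,.33,-.85+np.pi)
"
```

```text
d cm [-0.02  2.71 -2.68] rot deg [-0.21 -0.57  2.22] t 7.9167 F [-0.1 -0.8 -2.3] M [-0.01 -0.07  0.03] pos [0.5122 0.2429 0.3568] rpy [-3.1363 -0.0092  2.2528] w 0.02977047246975812 q6 -0.4399139707149511
```

>>> arm_command --targets '[[[0, 1.4, 0], [-0.1, -0.3, 1], 255], [[0.1, 1.4, 0], [-0.1, -0.3, 0.2], 255], [[0, 0, 0], [0, 0, 0], 255], [[0, 0, 0], [0, 0, 0], 255]]'

```text
t: 8.25
ee_pos: [0.5145, 0.2692, 0.3566]
orientation: [-3.141, 0.002, 2.273]
contact_force: [0.2, -0.0, -2.0]
width: 0.0302
```

```bash
python3 -c "
from h import *
delta(.513,.271,.305,2.27)
p=robot.get_image('side')
for q,z in [('shaft_tip',.1),('cover_grip',robot.read_state()['ee_pos'][2]-.171)]:
  for d in robot.place_of(q,p): print(q,d['uv'],d['confidence'],atz(p,d['uv'],z))
for X in ([.513,.271,.1],[.5145,.272,.1],[.512,.2705,.1]): print(proj(p,X))
cv2.imwrite('pics/s2.png',cv2.resize(p['frame'][150:310,250:463,::-1],(798,600),interpolation=cv2.INTER_CUBIC))
"
```

```text
d cm [-0.15  0.18 -5.16] rot deg [ 0.1   0.07 -0.19] t 8.25 F [ 0.2 -0.  -2. ] M [ 0.   -0.16  0.02] pos [0.5145 0.2692 0.3566] rpy [-3.1414e+00  2.0000e-03  2.2733e+00] w 0.030231628905245004 q6 -0.4112681079278148
shaft_tip [345.9, 242.0] 0.69 [0.51819019 0.28463253 0.1       ]
shaft_tip [358.6, 332.1] 0.68 [0.42306919 0.67025368 0.1       ]
cover_grip [346.7, 205.6] 0.82 [0.52281034 0.25708508 0.18561672]
[348.95939722 240.16737245]
[348.29660459 240.2629099 ]
[349.38887938 240.12804038]
```

View pics/s2.png

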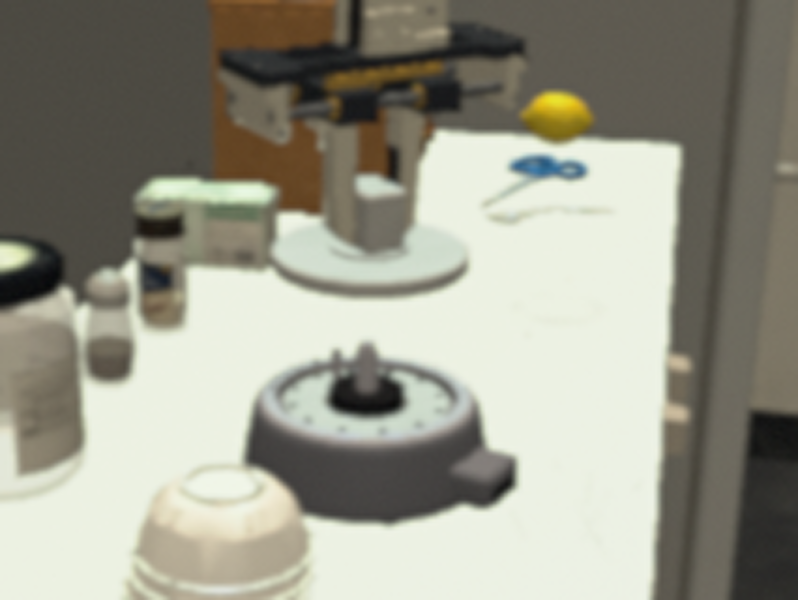

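Side crop: the shaft tip is at about (348,242), directly below the cover, whose disc centre is at about (349,218). The axis estimates agree at about (0.514, 0.271).

>>> arm_command --targets '[[[0, 0.2, -1.2], [0.1, 0, 0], 255], [[0, 0, -1.5], [0, 0, 0], 255], [[0, 0, -1], [0, 0, 0], 255], [[0, 0, -0.4], [0, 0, 0], 255], [[0, 0, 0], [0, 0, 0], 255]]'

```text
t: 8.82
ee_pos: [0.5148, 0.2692, 0.3153]
orientation: [3.139, 0.002, 2.271]
contact_force: [0.3, -0.6, -1.9]
width: 0.0296
```

```bash
python3 -c "
from h import *
delta(.5138,.271,.305,2.27)
"
```

```text
d cm [-0.1   0.18 -1.03] rot deg [-0.02  0.2  -0.05] t 8.8167 F [ 0.3 -0.6 -1.9] M [-0.01 -0.13  0.  ] pos [0.5148 0.2692 0.3153] rpy [3.1388e+00 2.0000e-03 2.2709e+00] w 0.029648780999850657 q6 -0.4096571847452572
```

>>> arm_command --targets '[[[-0.1, 0.2, 0], [0, 0.2, 0], 255], [[0, 0, -0.5], [0, 0, 0], 255], [[0, 0, -0.5], [0, 0, 0], 255], [[0, 0, 0], [0, 0, 0], 255]]'

```text
t: 9.15
ee_pos: [0.5143, 0.2712, 0.3059]
orientation: [3.14, 0.0, 2.27]
contact_force: [0.4, 0.5, -2.9]
width: 0.03
```

```bash
python3 -c "
from h import *
delta(.5138,.271,.295,2.27)
"
```

```text
d cm [-0.05 -0.02 -1.09] rot deg [-0.05  0.08 -0.02] t 9.15 F [ 0.4  0.5 -2.9] M [-0.03 -0.11 -0.07] pos [0.5143 0.2712 0.3059] rpy [3.1400e+00 3.0000e-04 2.2704e+00] w 0.030013992210937184 q6 -0.4063370639155211
```

>>> arm_command --targets '[[[0, 0, -0.4], [0, 0, 0], 255], [[0, 0, -0.4], [0, 0, 0], 255], [[0, 0, 0], [0, 0, 0], 255]]'

```text
t: 9.4
ee_pos: [0.5144, 0.2714, 0.2976]
orientation: [3.139, 0.001, 2.271]
contact_force: [-0.2, -0.4, -2.3]
width: 0.03
```

>>> arm_command --targets '[[[0, 0, -0.4], [0, 0, 0], 255], [[0, 0, 0], [0, 0, 0], 255]]'

```text
t: 9.57
ee_pos: [0.5144, 0.2714, 0.2932]
orientation: [3.139, 0.001, 2.271]
contact_force: [-0.8, -0.4, -3.1]
width: 0.0301
```

```bash
python3 -c "
from h import *
delta(.5138,.271,.285,2.27)
"
```

```text
d cm [-0.06 -0.04 -0.82] rot deg [-0.06  0.14 -0.04] t 9.5667 F [-0.8 -0.4 -3.1] M [-0.01 -0.1   0.01] pos [0.5144 0.2714 0.2932] rpy [3.1390e+00 8.0000e-04 2.2706e+00] w 0.03010711343543643 q6 -0.4063679613860753
```

>>> arm_command --targets '[[[0, 0, -0.4], [0, 0, 0], 255], [[0, 0, -0.3], [0, 0, 0], 255], [[0, 0, 0], [0, 0, 0], 255]]'

```text
t: 9.82
ee_pos: [0.5144, 0.2714, 0.2855]
orientation: [3.139, 0.001, 2.271]
contact_force: [-0.3, -0.9, -3.0]
width: 0.03
```

>>> arm_command --targets '[[[0, 0, -0.2], [0, 0, 0], 255], [[0, 0, -0.1], [0, 0, 0], 255], [[0, 0, 0], [0, 0, 0], 255]]'

```text
t: 10.07
ee_pos: [0.5144, 0.2714, 0.2821]
orientation: [3.139, 0.001, 2.271]
contact_force: [-0.2, 0.4, -3.3]
width: 0.0297
```

>>> arm_command --targets '[[[0, 0, -0.1], [0, 0, 0], 255], [[0, 0, 0], [0, 0, 0], 255]]'

```text
t: 10.23
ee_pos: [0.5142, 0.2714, 0.281]
orientation: [3.139, 0.0, 2.271]
contact_force: [-0.4, -0.3, -2.7]
width: 0.0299
```

```bash
python3 -c "
from h import *
delta(.5144,.2714,.285,2.27)
"
```

```text
d cm [ 0.02 -0.    0.4 ] rot deg [-0.07  0.11 -0.03] t 10.2333 F [-0.4 -0.3 -2.7] M [ 0.04 -0.14 -0.1 ] pos [0.5142 0.2714 0.281 ] rpy [3.1394e+00 3.0000e-04 2.2706e+00] w 0.02991756579054366 q6 -0.4063235395333737
```

>>> arm_command --targets '[[[0, 0, -0.1], [0, 0, 0], 255], [[0, 0, 0], [0, 0, 0], 255]]'

```text
t: 10.4
ee_pos: [0.5142, 0.2714, 0.28]
orientation: [3.139, 0.0, 2.271]
contact_force: [-0.4, 0.7, -2.3]
width: 0.0296
```

>>> arm_command --targets '[[[0, 0, -0.1], [0, 0, 0], 255], [[0, 0, 0], [0, 0, 0], 255]]'

```text
t: 10.57
ee_pos: [0.5142, 0.2715, 0.279]
orientation: [3.139, 0.0, 2.271]
contact_force: [0.7, 0.6, -2.4]
width: 0.03
```

>>> arm_command --targets '[[[0, 0, -0.1], [0, 0, 0], 255], [[0, 0, 0], [0, 0, 0], 255]]'

```text
t: 10.73
ee_pos: [0.5142, 0.2714, 0.2779]
orientation: [3.139, 0.0, 2.271]
contact_force: [1.1, -0.1, -2.6]
width: 0.03
```

```bash
python3 -c "
from h import *
delta(.5144,.2714,.285,2.27)
"
```

```text
d cm [ 0.02 -0.    0.71] rot deg [-0.07  0.12 -0.04] t 10.7333 F [ 1.1 -0.1 -2.6] M [ 0.01 -0.11 -0.05] pos [0.5142 0.2714 0.2779] rpy [3.1392e+00 4.0000e-04 2.2706e+00] w 0.030018994687731077 q6 -0.40632963631021857
```

The pin went straight into the hole: 5 mm below the pin's end with no reaction. Continue down to the collar.

>>> arm_command --targets '[[[0, 0, -0.2], [0, 0.1, 0], 255], [[0, 0, -0.2], [0, 0, 0], 255], [[0, 0, 0], [0, 0, 0], 255]]'

```text
t: 10.98
ee_pos: [0.5143, 0.2715, 0.2737]
orientation: [3.14, -0.001, 2.271]
contact_force: [0.5, -0.4, -1.5]
width: 0.0296
```

>>> arm_command --targets '[[[0, 0, -0.2], [0, 0, 0], 255], [[0, 0, -0.1], [0, 0, 0], 255], [[0, 0, 0], [0, 0, 0], 255]]'

```text
t: 11.23
ee_pos: [0.5143, 0.2715, 0.2706]
orientation: [3.14, -0.001, 2.271]
contact_force: [-0.6, 0.4, -0.2]
width: 0.0298
```

>>> arm_command --targets '[[[0, 0, -0.1], [0, 0, 0], 255], [[0, 0, -0.1], [0, 0, 0], 255]]'

```text
t: 11.4
ee_pos: [0.5143, 0.2715, 0.2694]
orientation: [3.14, -0.0, 2.271]
contact_force: [-1.6, -1.2, 4.0]
width: 0.0304
```

```bash
python3 -c "
from h import *
delta(.5144,.2714,.2659,2.27)
"
```

```text
d cm [ 0.01 -0.01 -0.35] rot deg [-0.08  0.06 -0.05] t 11.4 F [-1.6 -1.2  4. ] M [-0.18  0.31 -0.02] pos [0.5143 0.2715 0.2694] rpy [ 3.1399e+00 -3.0000e-04  2.2708e+00] w 0.03035217247208556 q6 -0.40684409658276416
```

>>> arm_command --targets '[[[0, 0, -0.1], [0, 0, 0], 255], [[0, 0, -0.1], [0, 0, 0], 255]]'

```text
t: 11.57
ee_pos: [0.5142, 0.2715, 0.2681]
orientation: [3.139, -0.0, 2.271]
contact_force: [-3.0, 0.1, 3.3]
width: 0.0296
```

>>> arm_command --targets '[[[0, 0, -0.1], [0, 0, 0], 255], [[0, 0, -0.05], [0, 0, 0], 255]]'

```text
t: 11.73
ee_pos: [0.5142, 0.2715, 0.2667]
orientation: [3.139, 0.0, 2.271]
contact_force: [-1.3, -0.6, 2.8]
width: 0.0301
```

```bash
python3 -c "
from h import *
delta(.5144,.2714,.2659,2.27)
"
```

```text
d cm [ 0.02 -0.01 -0.08] rot deg [-0.08  0.11 -0.05] t 11.7333 F [-1.3 -0.6  2.8] M [-0.16  0.28 -0.04] pos [0.5142 0.2715 0.2667] rpy [3.1392e+00 2.0000e-04 2.2710e+00] w 0.030144116128107103 q6 -0.40683230074008125
```

>>> arm_command --targets '[[[0, 0, -0.07], [0, 0, 0], 255]]'

```text
t: 11.82
ee_pos: [0.5141, 0.2715, 0.2661]
orientation: [3.139, 0.0, 2.271]
contact_force: [-1.2, 0.1, 2.7]
width: 0.0297
```

>>> arm_command --targets '[[[0, 0, -0.07], [0, 0, 0], 255]]'

```text
t: 11.9
ee_pos: [0.5142, 0.2715, 0.2656]
orientation: [3.139, 0.0, 2.271]
contact_force: [-3.8, -0.6, 10.4]
width: 0.0299
```

>>> arm_command --targets '[[[0, 0, -0.07], [0, 0, 0], 255]]'

```text
t: 11.98
ee_pos: [0.5141, 0.2715, 0.2656]
orientation: [3.139, 0.0, 2.271]
contact_force: [-3.9, -2.0, 11.6]
width: 0.0293
```

>>> arm_command --targets '[[[0, 0, -0.09], [0, 0, 0], 255]]'

```text
t: 12.07
ee_pos: [0.5141, 0.2715, 0.2656]
orientation: [3.139, 0.001, 2.271]
contact_force: [-4.3, -2.1, 11.3]
width: 0.0299
```

```bash
python3 -c "
from h import *
delta(.5144,.2714,.2659,2.27)
"
```

```text
d cm [ 0.03 -0.01  0.03] rot deg [-0.08  0.14 -0.07] t 12.0667 F [-4.3 -2.1 11.3] M [-0.55  1.09 -0.06] pos [0.5141 0.2715 0.2656] rpy [3.1388e+00 5.0000e-04 2.2713e+00] w 0.0298959356978844 q6 -0.4068142106575331
```

Stopped solid at the predicted height with about 14 N. Relax, open, and rise straight up.

>>> arm_command --targets '[[[0, 0, 0], [0, 0, 0], 255], [[0, 0, 0], [0, 0, 0], 0], [[0, 0, 0], [0, 0, 0], 0], [[0, 0, 0], [0, 0, 0], 0], [[0, 0, 0], [0, 0, 0], 0]]'

```text
t: 12.48
ee_pos: [0.5151, 0.2717, 0.2652]
orientation: [3.136, 0.002, 2.271]
contact_force: [0.1, -0.3, -1.1]
width: 0.0522
```

>>> arm_command --targets '[[[0, 0, 0], [0, 0, 0], 0], [[0, 0, 0], [0, 0, 0], 0], [[0, 0, 0], [0, 0, 0], 0], [[0, 0, 0.5], [0, 0, 0], 0], [[0, 0, 1], [0, 0, 0], 0]]'

```text
t: 12.9
ee_pos: [0.5148, 0.2715, 0.2784]
orientation: [3.139, 0.0, 2.271]
contact_force: [-0.4, 0.1, 0.3]
width: 0.0853
```

>>> arm_command --targets '[[[0, 0, 2], [0, 0, 0], 0], [[0, 0, 3], [0, 0, 0], 0], [[0, 0, 3], [0, 0, 0], 0], [[0, 0, 3], [0, 0, 0], 0], [[0, 0, 0], [0, 0, 0], 0]]'

```text
t: 13.32
ee_pos: [0.5137, 0.2712, 0.3971]
orientation: [3.139, 0.0, 2.271]
contact_force: [0.8, 0.4, 0.2]
width: 0.0933
```

```bash
python3 -c "
from h import *
delta(.5144,.2714,.2659,2.27)
p=robot.get_image('wrist');s=robot.get_image('side')
for q,z in [('cover_grip',.095),('cover_hole',.061)]:
  for d in robot.place_of(q,p)[:1]: print(q,d['uv'],d['confidence'],atz(p,d['uv'],z,1))
  for d in robot.place_of(q,s)[:1]: print(q,d['uv'],d['confidence'],atz(s,d['uv'],z),proj(s,[.5144,.2714,z]))
a=cv2.resize(p['frame'][:,:,::-1],(400,300)); b=cv2.resize(s['frame'][190:310,280:440,::-1],(400,300),interpolation=cv2.INTER_CUBIC)
cv2.imwrite('pics/fin.png',np.hstack([a,b]))
"
```

```text
d cm [  0.07   0.02 -13.12] rot deg [-0.08  0.12 -0.05] t 13.3167 F [0.8 0.4 0.2] M [ 0.05 -0.2  -0.06] pos [0.5137 0.2712 0.3971] rpy [3.1391e+00 3.0000e-04 2.2709e+00] w 0.09329137924077634 q6 -0.40669219227849246
cover_grip [311.2, 237.0] 0.64 [0.51238863 0.26928547 0.095     ]
cover_grip [350.1, 241.8] 0.75 [0.5103783  0.26894266 0.095     ] [348.34421743 242.02483412]
cover_hole [315.9, 272.9] 0.94 [0.54375978 0.23831682 0.061     ]
cover_hole [339.6, 252.0] 0.9 [0.53849128 0.26121992 0.061     ] [348.10579535 254.41697279]
```

View pics/fin.png

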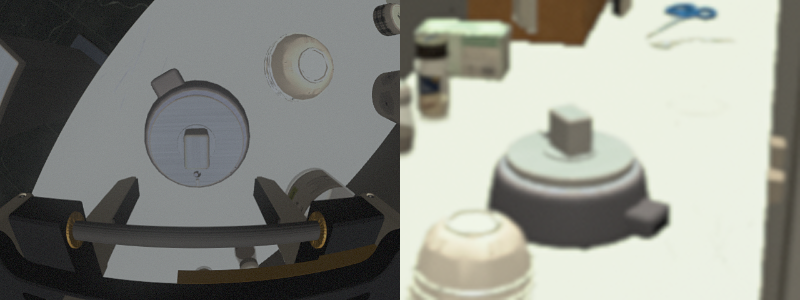

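The cover sits flat and concentric on the larger mill, with the pin hole at about (197,175) in the left half. The gripper is clear and the bystanders haven't moved. Handing in.

```bash
python3 -c "
from rig import robot
print(robot.close_job())"
```

```text
the job is handed in; nothing more can be done
None
```

The cover is fitted on the larger mill and I have handed the job in, at about 13.4 s of the 72 s allowed.

- **Fitting:** I gripped the cover across the 30 mm block and turned it above the mill to the pin's angle as seen by the cameras, about -0.87 rad in world axes. I then lowered it over the shaft. The pin entered the hole at once, with no reaction felt, so no searching turn was needed.
- **Pressing:** The collar slid down at about 6 N. The cover then stopped solid under about 14 N. The tool was at 265.6 mm, against 265.9 mm predicted for home.
- **Last checks:** After letting go, the wrist and side pictures show the cover flat and centred on the rim, with the gripper clear. The grip centre came out within about 4 mm of the axis. I saw no change in the bystanders in those pictures, but did not measure them again.
- **Disagreement:** The network's hole position in the side view was about 23 mm off the one in the wrist view. I trusted the wrist view, which agrees with the angle the tool held.

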